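# Bring the magnifier lamp over a chisel's edge

### The job

Get the yellow-handled chisel ready for an edge check: swing the magnifier lamp fully clear of the green bench mat, towards the side where nothing tall is in its way, then set the chisel down (do not drop it) flat and wholly on the mat with its cutting edge pointing to the lamp post. Then swing the lamp back so that the cutting edge is under the middle of the lens. Leave the other things on the bench where they stand.

Things in the scene. Friction and masses are not known exactly. Their poses are not given: they have to be found in the camera images.
- lamp: fixed magnifier lamp stand: dark round foot 120 mm across, white upright post 22 mm thick; origin under the post's centre on the bench, z up. The lamp's boom turns about the post's vertical axis, its white tube 206 mm above the bench. At boom angle 0 the boom points along the stand's -x axis, roughly towards the robot.
- boom (a joint): angle of the boom about the post (rad, -1.15 to 1.15), counter-clockwise seen from above: at angle a the boom points along (-cos a, -sin a) in the stand's x, y. It turns freely with light friction (about 0.15 N m) and stays where it is left.
- lens (a point): centre of the round magnifier lens on the boom, 215 mm from the post axis; white ring 125 mm across (glass 100 mm across), 177 to 197 mm above the bench. Its axes turn with the boom.
- knob (a point): upright red cylindrical handle at the boom's free end, just beyond the ring, 285 mm from the post axis: 24 mm thick, standing free from 204 to 255 mm above the bench; the point is 235 mm above the bench, on its axis. Grip it from above, or push it, to swing the boom.
- mat: fixed green bench mat, 250 mm (its x) by 130 mm (its y), 4 mm thick, two white lines along its long edges; origin at the centre of its underside on the bench, x along its length, about towards the lamp post. The lens passes over the mat 65 to 85 mm from its centre towards the post.
- chisel: loose wood chisel 180 mm long, 110 to 220 g, lying flat: yellow handle with black butt, 28 mm wide, 24 mm high, x = -100 to -8 mm; steel blade 24 mm wide, 6 mm thick, x = 0 to 80 mm, flush with the handle's underside. Origin on the underside where blade meets handle, x towards the cutting edge, z up. Balances near x = -15 mm; grip the handle across its width.
- chisel_edge (a point): middle of the chisel's cutting edge, at x = 80 mm, 2 mm above the chisel's underside
- chisel_butt (a point): end of the chisel's handle, at x = -100 mm, 12 mm above its underside
- spray_can: bystander: green spray can 62 mm across, 190 mm tall, standing at one side of the lamp where it would be hit by the lens if the boom were swung that way; origin under its centre
- tin: bystander: low steel tin with a blue band 70 mm across, 55 mm tall, at the other side; the lens passes over it
- screwdriver: bystander: blue-handled screwdriver 200 mm long lying on the bench on the side of the mat away from the chisel; origin at its underside
- jar: bystander: glass jar with red lid, 80 mm across, 120 mm tall; origin under its centre
- pot: bystander: blue open pot with two small side handles, 110 mm across, 120 mm tall; origin under its centre
Mind the look-alikes: they are no part of the job. There is more than one size of the chisel; the one meant has the size given above.

How it is judged:
On the way, in this order (a step that is already met when the one before it is completed fails the run):
1. the lens ring is swung clear of the mat ((y of lens in the frame of mat above 0.12 m or y of lens in the frame of mat below -0.12 m)), for 0.2 s.
2. the chisel lies flat and wholly on the mat, let go, while the lens is still clear of the mat ((y of lens in the frame of mat above 0.12 m or y of lens in the frame of mat below -0.12 m) and x of chisel_edge in the frame of mat between -0.13 and 0.13 m and y of chisel_edge in the frame of mat between -0.07 and 0.07 m and x of chisel_butt in the frame of mat between -0.13 and 0.13 m and y of chisel_butt in the frame of mat between -0.07 and 0.07 m and height (world z) of chisel below 0.01 m and angle between chisel's own z axis and vertical below 0.12 rad and contact force between the fingers and chisel below 0.05 N), for 0.2 s.
At the end, for the whole second after the job is handed in: The chisel lies flat (within 0.12 rad) and at rest with both ends on the mat (5 mm overhang allowed), and the lens, released and at rest, is over its cutting edge: their centres within 30 mm horizontally (x of chisel_edge in the frame of mat between -0.13 and 0.13 m and y of chisel_edge in the frame of mat between -0.07 and 0.07 m and x of chisel_butt in the frame of mat between -0.13 and 0.13 m and y of chisel_butt in the frame of mat between -0.07 and 0.07 m and height (world z) of chisel below 0.01 m and angle between chisel's own z axis and vertical below 0.12 rad and horizontal distance between lens and chisel_edge below 0.03 m and velocity of joint boom between -0.03 and 0.03 rad/s and linear speed of chisel below 0.02 m/s); the robot touches nothing.
It fails at once if the spray can, tin, screwdriver, jar or pot is shifted more than 30 mm, or the can, jar or pot is tipped (distance of any of spray_can, tin, screwdriver, jar, pot from where it was at the start of the episode above 0.03 m or angle between any of spray_can, jar, pot's own z axis and vertical above 0.3 rad).
It fails at once if the chisel is dropped: it is out of the fingers more than 40 mm above the bench (height (world z) of chisel above 0.04 m and contact force between the fingers and chisel below 0.05 N).
It also fails if it takes over 72 s, if anything falls off the work surface, if the arm or the gripper's body presses on something with over 40 N, if the wrist force passes 120 N, or if a joint passes its speed limit or range.

### The arm

A 7-joint arm with a two-finger parallel gripper is mounted at the origin on the work surface. World frame = base frame: x ahead of the robot, y to its left, z up, the work surface at z = 0. Lengths are in m, angles in rad, forces in N, time in s.
With the tool pointing down it reaches from about 0.4 to 0.85 m from the base axis. Payload 10.4 kg.
Tool frame: the origin (TCP) lies on the mounting face of the last link; the fingertips stand 173 mm ahead of it and the grasp point (between the pads) lies 155 mm ahead of it; z points along the fingers, y is the line along which they close (so a half turn about z gives the same grasp; the last joint's range is limited). The gripper opens to 85 mm and grips with 20 to 120 N. Pads are 22 mm wide; open, the fingers measure 114 mm over their backs; the gripper's body (76 mm by 85 mm) begins 54 mm behind the grasp point. The pads swing forward as they close: fully open they stand 13 mm farther back than shut.
Start: joints at [-1.302, 0.332, -0.065, 1.46, 0.022, 1.35, -0.088], TCP at [0.18, 0.599, 0.405] pointing down, gripper open.
Joint ranges: [-2.6, 2.6], [-0.5, 2.12], [-1.47, 1.34], [0.16, 2.42], [-1.27, 4.41], [0.06, 2.06], [-2.6, 2.6]. Speed limits (rad/s): [2.22, 2.22, 2.79, 2.79, 3.14, 3.14, 3.14].

### API

Orientations are given as a rotation vector (axis times angle).
In Python, from workcell import robot, eyes gives the robot as it stands.
- The arm moves only by the shell command python3 -m crank 'ROWS' [FORCE]. ROWS is JSON, a list that holds one entry, the list of rows, each a list of 7 numbers: the shift along the tool's x, y, z in mm, then the turn, a rotation vector about the tool's x, y, z in rad, then the closure, from -1 (fully open) to 1 (shut). A call has 1 to 5 rows; each row is the pose to reach, as a shift and turn from the pose commanded when the call began, along the tool's axes at that moment; what a row does not reach only later rows make up. A row lasts 1/10 s, in which the tool goes at most 50 mm and 8.59 degrees, less where a joint would pass 70% of its speed; a pose out of reach is approached as far as the arm can. A call with a gripper value outside its range is refused whole. The fingers move at their own pace and stop on an object; FORCE is the grip in N (left out, the last holds). Time passes only in rows, so rows that repeat a pose let the fingers close. It gives the time, the measured TCP pose, the force, the opening and the grip force at its end, in the units of the state.
- robot.sense(): the state, without advancing time (a new reading comes with each control period).
- eyes.capture(name): name is "scene" or "top" or "wrist"; returns a dict with "img" (480x640x3 uint8, red, green, blue), "intrinsics" (3x3 intrinsics, pixels), "pose" (4x4, takes a point from camera to world coordinates). Camera axes: x right, y down, z forward; pixel columns grow to the right and rows downward; lengths in m; the calibration is good to about 2 mm. A picture is of the moment at which its call begins. There is no depth.
- robot.finish_job(): hands the job in; it is judged then, once.
The state is a dict: "clock": time; "joint_positions": joint angles; "joint_velocities": joint speeds; "tau": joint torques, N m; "position": TCP position; "tcp_rot": TCP orientation; "wrist_force": force on the tool from outside, world axes, zero at the start; "ft_torque": the same for the moment, N m; "grip_width": opening from 0.0 (shut) to 1.0 (fully open); "gripper_force": force on a finger pad.
Only numpy, scipy, OpenCV 4.12 (cv2) and the standard library are available. Lean on these libraries where they do the work, as an engineer would, in place of code of your own. Each camera call takes 0.05 s, during which the arm holds its last target. There are 200 camera calls.

## Working session

There is one attempt and no reset: what is moved stays moved. The work goes in short steps, Python scripts to look and compute and a shell command to move; the robot and the scene stay as the last step left them, time stands still between calls to the robot, and variables do not carry over. Pictures are saved under pics/ and viewed, at most 10 in all, crops included, and the job is handed in when it is done.

```bash
ls; mkdir -p pics; python3 - <<'E'
from workcell import robot, eyes
import cv2, pickle
d={n:eyes.capture(n) for n in("scene","top")}
pickle.dump(d,open('d0.pkl','wb'))
for n in d:
    cv2.imwrite(f'pics/{n}0.png',d[n]['img'][:,:,::-1]); print(n,d[n]['intrinsics'].round(1).tolist(),d[n]['pose'].round(3).tolist())
s=robot.sense();print(s)
E
```

```text
pics
scene [[620.9, 0.0, 331.9], [0.0, 620.9, 227.1], [0.0, 0.0, 1.0]] [[-0.876, 0.36, -0.322, 0.995], [0.483, 0.646, -0.591, 0.798], [-0.004, -0.673, -0.74, 1.163], [0.0, 0.0, 0.0, 1.0]]
top [[589.1, 0.0, 310.8], [0.0, 589.1, 233.5], [0.0, 0.0, 1.0]] [[-0.047, -0.978, 0.202, 0.243], [-0.999, 0.045, -0.013, 0.02], [0.004, -0.202, -0.979, 1.569], [0.0, 0.0, 0.0, 1.0]]
{'clock': 0.1, 'joint_positions': array([-1.3016105 ,  0.33280699, -0.06470386,  1.46084601,  0.02158152,
        1.34991229, -0.08850712]), 'joint_velocities': array([-0.00069562, -0.00050058,  0.0009247 , -0.00191445, -0.00058269,
       -0.00129666, -0.00118043]), 'tau': array([ 1.40680368e-03, -6.26752782e+01,  4.91989288e-02, -3.92429566e+01,
        1.63227646e-02,  6.92320056e-03,  7.66681183e-06]), 'position': array([0.17974493, 0.59847602, 0.40400182]), 'tcp_rot': array([-4.56672597e-01, -3.10807407e+00,  1.99417315e-03]), 'wrist_force': array([-0.39531518,  0.56488163,  0.16487378]), 'ft_torque': array([ 0.03851306, -0.02689592,  0.01666141]), 'gripper_force': 0.0, 'grip_width': 0.9992406643315304}
```

View pics/top0.png

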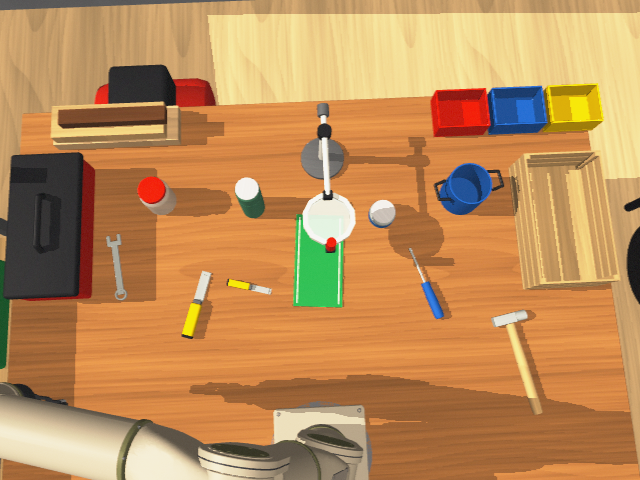

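View pics/scene0.png

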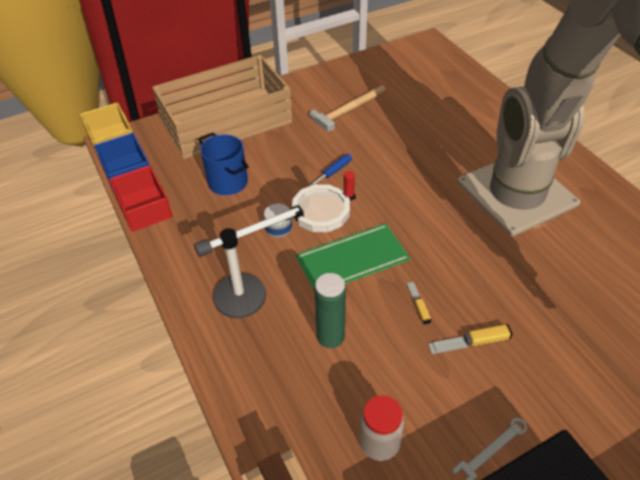

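The top view shows the spray can (249,197) on the lamp's left and the low tin (382,212) on its right, so I'll swing right (world -y). There are two chisel candidates: the large one at (197,305) and the small one at (249,286). I'll measure both.

```bash
cat > h.py <<'E'
import numpy as np, cv2
from scipy.spatial.transform import Rotation as R
def ray(c,uv,z):
    uv=np.atleast_2d(np.asarray(uv,float)); K,T=c['intrinsics'],c['pose']
    d=np.c_[uv,np.ones(len(uv))]@np.linalg.inv(K).T@T[:3,:3].T
    o=T[:3,3]; return o+d*((z-o[2])/d[:,2])[:,None]
def proj(c,p):
    T=c['pose']; q=(np.atleast_2d(p)-T[:3,3])@T[:3,:3]; q=q@c['intrinsics'].T; return q[:,:2]/q[:,2:]
def mask(c,lo,hi,box=None):
    m=cv2.inRange(cv2.cvtColor(c['img'],cv2.COLOR_RGB2HSV),lo,hi)
    if box:
        k=np.zeros_like(m); x0,y0,x1,y1=box; k[y0:y1,x0:x1]=255; m&=k
    return m
def big(m,n=1):
    cs,_=cv2.findContours(m,cv2.RETR_EXTERNAL,cv2.CHAIN_APPROX_NONE)
    return sorted(cs,key=cv2.contourArea)[::-1][:n]
def togo(s,tcp,yaw_y):
    """shift in tool axes (mm) to TCP target, and turn about tool z (rad) to put tool y along world yaw_y (mod pi)"""
    M=R.from_rotvec(s['tcp_rot']).as_matrix(); sh=M.T@(np.asarray(tcp)-s['position'])*1000
    d=M.T@[np.cos(yaw_y),np.sin(yaw_y),0]; a=np.arctan2(-d[0],d[1]); a=(a+np.pi/2)%np.pi-np.pi/2
    return sh.round(1),round(a,3),M.round(3).tolist()
E
python3 - <<'E'
from h import *; import pickle
d=pickle.load(open('d0.pkl','rb')); t=d['top'];s=d['scene']
def show(n,v): print(n,np.round(v,3).tolist())
g=big(mask(t,(50,100,60),(75,255,255),(285,205,360,315)))[0]
show('mat',ray(t,cv2.boxPoints(cv2.minAreaRect(g)),.004)); 
for n,b in(('bigC',(170,260,220,345)),('small',(222,270,280,300))):
    m=mask(t,(20,120,100),(35,255,255),b); c=big(m)[0][:,0]
    P=ray(t,c,.015)[:,:2].astype(np.float32); r=cv2.minAreaRect(P); show(n+' yellow',r[0]+r[1]); show('box',cv2.boxPoints(r))
    ms=mask(t,(0,0,110),(180,60,255),b)
    c=big(ms)[0][:,0]; P=ray(t,c,.006)[:,:2].astype(np.float32); r=cv2.minAreaRect(P); show(n+' steel',r[0]+r[1]);show('box',cv2.boxPoints(r)); 
for n,c,b in(('t',t,(315,230,350,255)),('s',s,(335,165,365,205))):
    m=mask(c,(0,150,80),(8,255,255),b)|mask(c,(172,150,80),(180,255,255),b)
    k=big(m)[0]; uv=k[:,0].mean(0); show('knob '+n,uv); show('',ray(c,uv,.23)); print(cv2.boundingRect(k))
for n,c,b in(('t',t,(295,130,350,185)),('s',s,(205,265,275,320))):
    m=mask(c,(0,0,40),(180,70,120),b); k=big(m)[0]; e=cv2.fitEllipse(cv2.convexHull(k)); show('foot'+n,ray(c,e[0],.01)); print(e)
# ring
for n,c,b in(('t',t,(295,185,362,250)),('s',s,(285,180,358,235))):
    m=mask(c,(0,0,150),(180,70,255),b); k=big(m)[0]; e=cv2.fitEllipse(cv2.convexHull(k)); show('ring'+n,ray(c,e[0],.187)); print(e)
w=t['img'][240:350,160:290,::-1]; cv2.imwrite('pics/crop.png',cv2.resize(w,None,fx=5,fy=5,interpolation=cv2.INTER_CUBIC))
E
```

```text
mat [[0.374, 0.055, 0.004], [0.622, 0.036, 0.004], [0.611, -0.095, 0.004], [0.363, -0.072, 0.004]]
bigC yellow [0.35, 0.321, 0.031, 0.085]
box [[0.3050000071525574, 0.3179999887943268], [0.3869999945163727, 0.2939999997615814], [0.39500001072883606, 0.3230000138282776], [0.3140000104904175, 0.3479999899864197]]
bigC steel [0.433, 0.295, 0.024, 0.086]
box [[0.3889999985694885, 0.29600000381469727], [0.47099998593330383, 0.2709999978542328], [0.4779999852180481, 0.2939999997615814], [0.3959999978542328, 0.3190000057220459]]
small yellow [0.436, 0.196, 0.057, 0.019]
box [[0.41999998688697815, 0.17100000381469727], [0.43799999356269836, 0.16599999368190765], [0.4519999921321869, 0.22200000286102295], [0.4339999854564667, 0.22599999606609344]]
small steel [0.421, 0.141, 0.056, 0.015]
box [[0.40700000524520874, 0.11599999666213989], [0.42100000381469727, 0.1120000034570694], [0.4359999895095825, 0.16599999368190765], [0.42100000381469727, 0.17000000178813934]]
knob t [330.5, 244.324]
 [[0.491, -0.043, 0.23]]
(326, 237, 10, 15)
knob s [349.048, 182.778]
 [[0.492, -0.043, 0.23]]
(343, 170, 13, 27)
foott [[0.792, -0.052, 0.01]]
((325.2882080078125, 152.71139526367188), (33.26765823364258, 49.37665557861328), 164.4594268798828)
foots [[0.779, -0.042, 0.01]]
((239.0775909423828, 295.0564270019531), (43.54838562011719, 51.258018493652344), 76.91444396972656)
ringt [[0.56, -0.045, 0.187]]
((329.0693664550781, 219.80917358398438), (52.27537536621094, 57.34914016723633), 155.50001525878906)
rings [[0.562, -0.047, 0.187]]
((320.4004821777344, 206.63314819335938), (51.025352478027344, 58.258026123046875), 94.37065887451172)
```

View pics/crop.png

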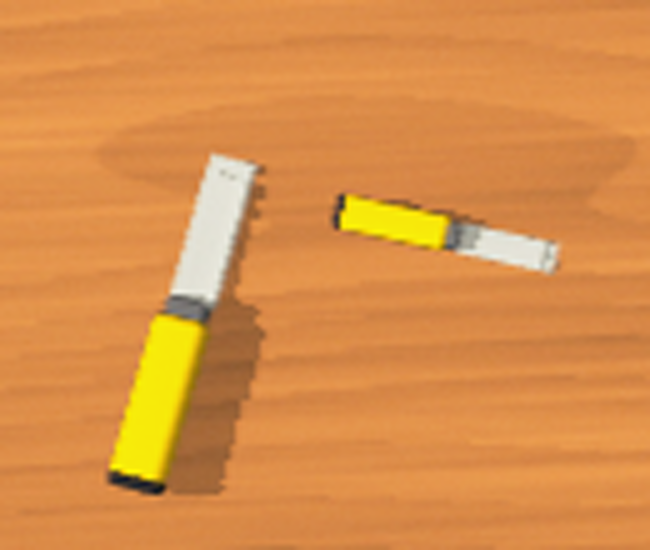

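The large chisel at (197,305) fits: its yellow handle is about 29 mm wide and its blade 24 mm. The small one at (249,286) is only about 19 mm and 15 mm wide, so it's the look-alike. Next I'll work out the move to the knob.

```bash
python3 - <<'E'
from h import *; import pickle
from workcell import robot
d=pickle.load(open('d0.pkl','rb')); t=d['top'];s=d['scene']
print('post cap',ray(t,(324,130),.215),ray(s,(229.5,239),.215))
st=robot.sense()
for z in(.47,.39): print(togo(st,(.491,-.043,z),np.pi/2))
E
```

```text
post cap [[ 0.7778513  -0.04283852  0.215     ]] [[ 0.77880587 -0.03137163  0.215     ]]
(array([-482.6, -524.9,  -65.3]), np.float64(-0.292), [[-0.958, 0.288, -0.0], [0.288, 0.958, -0.001], [-0.0, -0.001, -1.0]])
(array([-482.6, -524.8,   14.7]), np.float64(-0.292), [[-0.958, 0.288, -0.0], [0.288, 0.958, -0.001], [-0.0, -0.001, -1.0]])
```

```bash
python3 -m crank '[[[-30,-30,-20,0,0,0,-1],[-60,-65,-40,0,0,0,-1],[-90,-100,-65,0,0,0,-1],[-120,-135,-65,0,0,-0.1,-1],[-150,-165,-65,0,0,-0.2,-1]]]' 20; python3 - <<'E'
from h import *
from workcell import robot
print(togo(robot.sense(),(.491,-.043,.47),np.pi/2))
E
```

```text
clock: 0.6
position: [0.2766, 0.3952, 0.4705]
tcp_rot: [0.139, 3.138, 0.002]
wrist_force: [1.2, 1.0, -1.1]
grip_width: 0.998
gripper_force: 0.0
(array([-252.2, -417.6,    0. ]), np.float64(-0.088), [[-0.996, 0.088, 0.001], [0.088, 0.996, 0.001], [-0.0, 0.001, -1.0]])
```

```bash
python3 -m crank '[[[-25,-42,0,0,0,-0.04,-1],[-50,-84,0,0,0,-0.09,-1],[-75,-126,0,0,0,-0.09,-1],[-100,-168,0,0,0,-0.09,-1],[-125,-209,0,0,0,-0.09,-1]]]'; python3 - <<'E'
from h import *
from workcell import robot
print(togo(robot.sense(),(.491,-.043,.47),np.pi/2))
E
```

```text
clock: 1.1
position: [0.3816, 0.1756, 0.4696]
tcp_rot: [-0.003, -3.141, -0.001]
wrist_force: [2.2, 0.1, 0.4]
grip_width: 0.998
gripper_force: 0.0
(array([-109.8, -218.4,   -0.5]), np.float64(-0.002), [[-1.0, 0.002, -0.0], [0.002, 1.0, 0.0], [0.0, 0.0, -1.0]])
```

Now the tool axes are x = -world x, y = world y, z down.

```bash
python3 -m crank '[[[-22,-44,0,0,0,0,-1],[-44,-88,0,0,0,0,-1],[-66,-132,0,0,0,0,-1],[-88,-176,0,0,0,0,-1],[-108,-218,0,0,0,0,-1]]]'; python3 -m crank '[[[0,0,0,0,0,0,-1],[0,0,0,0,0,0,-1],[0,0,0,0,0,0,-1]]]';python3 - <<'E'
from h import *
from workcell import robot,eyes
c=eyes.capture('wrist'); cv2.imwrite('pics/w1.png',c['img'][:,:,::-1])
print(c['pose'].round(3).tolist(),c['intrinsics'][0].round(1))
m=mask(c,(0,150,60),(8,255,255))|mask(c,(172,150,60),(180,255,255))
for k in big(m,3): 
  uv=k[:,0].mean(0); print(uv,cv2.boundingRect(k),ray(c,uv,.25))
print(togo(robot.sense(),(.491,-.043,.47),np.pi/2))
E
```

```text
clock: 1.6
position: [0.4892, -0.0426, 0.4697]
tcp_rot: [0.003, 3.141, 0.0]
wrist_force: [2.0, 0.8, -0.2]
grip_width: 1.001
gripper_force: 0.0
clock: 1.9
position: [0.4887, -0.0393, 0.4694]
tcp_rot: [-0.0, -3.141, -0.0]
wrist_force: [0.3, 1.3, -0.1]
grip_width: 0.995
gripper_force: 0.0
[[-0.0, 0.959, 0.284, 0.418], [1.0, -0.0, 0.002, -0.04], [0.002, 0.284, -0.959, 0.439], [0.0, 0.0, 0.0, 1.0]] [429.9   0.  315.2]
[306.30927835 276.79381443] (281, 237, 50, 79) [[ 0.48961241 -0.04376968  0.25      ]]
(array([-2.3, -3.9, -0.5]), np.float64(0.0), [[-1.0, -0.0, -0.001], [-0.0, 1.0, 0.0], [0.001, 0.0, -1.0]])
```

View pics/w1.png

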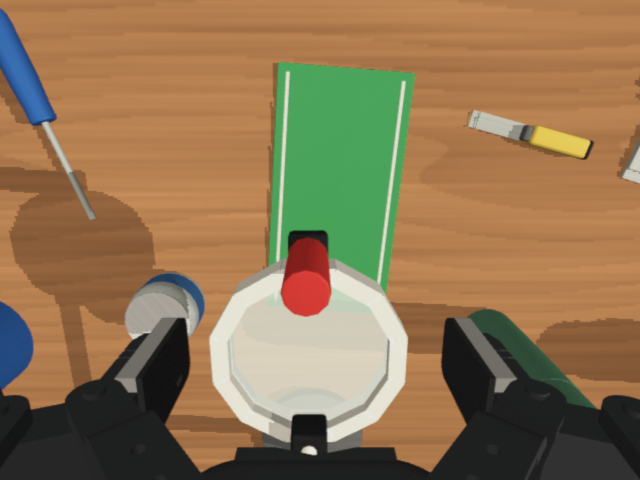

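The wrist view shows the red knob top at about (306,290), between the open fingers, with the ring beyond it, so I'm aligned to within 5 mm. I'll go down and grip.

```bash
python3 -m crank '[[[-3,-4,40,0,0,0,-1],[-3,-4,80,0,0,0,-1],[-3,-4,80,0,0,0,-1],[-3,-4,80,0,0,0,1],[-3,-4,80,0,0,0,1]]]' 20; python3 -m crank '[[[0,0,0,0,0,0,1],[0,0,0,0,0,0,1],[0,0,0,0,0,0,1],[0,0,0,0,0,0,1],[0,0,0,0,0,0,1]]]'; python3 - <<'E'
from h import *
from workcell import robot
p=np.array([.778,-.042]);k=robot.sense()['position'][:2]
v=k-p; print(np.hypot(*v),np.arctan2(v[1],-v[0]))
a0=np.arctan2(-v[1],-v[0]); r=.285
for da in np.arange(0,1.0,.1):
  a=a0+da; q=p+r*np.array([-np.cos(a),-np.sin(a)]); print(round(a,2),((q-k)*1000).round(0)*[-1,1],(p+.215*np.array([-np.cos(a),-np.sin(a)])).round(3))
E
```

```text
clock: 2.45
position: [0.4925, -0.044, 0.3918]
tcp_rot: [0.002, 3.139, 0.001]
wrist_force: [0.0, -0.2, 1.3]
grip_width: 0.689
gripper_force: 0.0
clock: 2.95
position: [0.4922, -0.0444, 0.3908]
tcp_rot: [0.003, 3.14, 0.001]
wrist_force: [-1.8, -0.1, 6.5]
grip_width: 0.275
gripper_force: 21.8
0.2858307713319661 -0.008246281114232798
0.01 [-1.  0.] [ 0.563 -0.044]
0.11 [ -2. -28.] [ 0.564 -0.065]
0.21 [ -7. -57.] [ 0.568 -0.086]
0.31 [-14. -84.] [ 0.573 -0.107]
0.41 [ -24. -111.] [ 0.581 -0.127]
0.51 [ -37. -136.] [ 0.59  -0.147]
0.61 [ -52. -161.] [ 0.602 -0.165]
0.71 [ -69. -183.] [ 0.615 -0.182]
0.81 [ -89. -204.] [ 0.629 -0.197]
0.91 [-111. -222.] [ 0.646 -0.212]
```

```bash
python3 -m crank '[[[-2,-28,0,0,0,0,1],[-6,-57,0,0,0,0,1],[-13,-84,0,0,0,0,1],[-23,-111,0,0,0,0,1],[-36,-136,0,0,0,0,1]]]'; python3 -m crank '[[[-15,-25,0,0,0,0,1],[-32,-47,0,0,0,0,1],[-52,-68,0,0,0,0,1],[-52,-68,0,0,0,0,1],[-52,-68,0,0,0,0,1]]]';  python3 -m crank '[[[0,0,0,0,0,0,-1],[0,0,0,0,0,0,-1],[0,0,0,0,0,0,-1],[0,0,0,0,0,0,-1],[0,0,0,0,0,0,-1]]]';python3 -m crank '[[[0,0,-45,0,0,0,-1],[0,0,-90,0,0,0,-1],[0,0,-90,0,0,0,-1]]]'; python3 - <<'E'
from h import *
from workcell import robot,eyes
c=eyes.capture('top');cv2.imwrite('pics/t2.png',c['img'][:,:,::-1])
g=big(mask(c,(50,100,60),(75,255,255),(275,200,360,315)))[0]
P=ray(c,g[:,0],.004)[:,:2].astype(np.float32);r=cv2.minAreaRect(P);print('mat',r,cv2.boxPoints(r).round(3).tolist())
# grip chisel: axis -0.296, at handle x=-25
print(togo(robot.sense(),(.374,.313,.45),-.296+np.pi/2))
E
```

```text
clock: 3.45
position: [0.5279, -0.1812, 0.3904]
tcp_rot: [0.001, 3.141, 0.002]
wrist_force: [-1.0, 2.6, 5.9]
grip_width: 0.269
gripper_force: 21.7
clock: 3.95
position: [0.5801, -0.249, 0.39]
tcp_rot: [0.004, 3.141, -0.001]
wrist_force: [1.9, 0.8, 3.2]
grip_width: 0.278
gripper_force: 21.9
clock: 4.45
position: [0.5794, -0.2483, 0.3897]
tcp_rot: [-0.002, -3.142, -0.0]
wrist_force: [-0.7, 0.4, 0.2]
grip_width: 1.004
gripper_force: 0.0
clock: 4.75
position: [0.5795, -0.2495, 0.4859]
tcp_rot: [0.003, 3.134, -0.004]
wrist_force: [0.0, -0.8, -0.3]
grip_width: 1.0
gripper_force: 0.0
mat ((0.4929755926132202, -0.018471047282218933), (0.12918126583099365, 0.24944105744361877), 85.6932144165039) [[0.36399999260902405, -0.07400000095367432], [0.6119999885559082, -0.09200000017881393], [0.621999979019165, 0.03700000047683716], [0.37299999594688416, 0.054999999701976776]]
(array([206.8, 561.8,  31. ]), np.float64(0.294), [[-1.0, 0.002, 0.005], [0.002, 1.0, -0.001], [-0.005, -0.001, -1.0]])
```

View pics/t2.png

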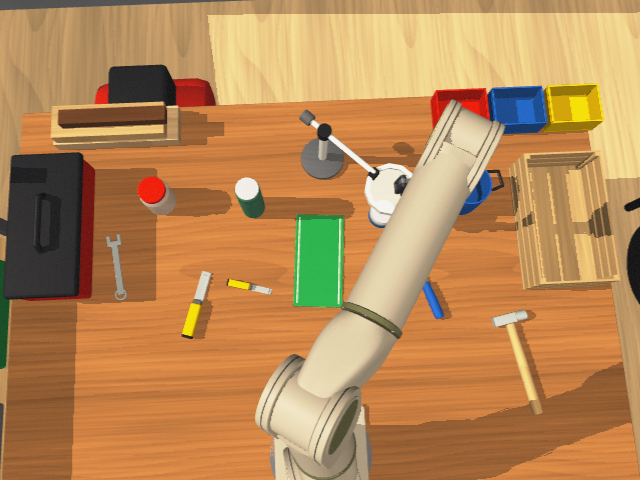

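The lens, near (388,187), is now clear of the mat, whose centre is at (0.493,-0.0185) with its axis at -0.075 rad. Next is the chisel.

```bash
python3 -m crank '[[[17,46,0,0,0,0.03,-1],[34,92,0,0,0,0.06,-1],[51,138,0,0,0,0.09,-1],[68,184,0,0,0,0.12,-1],[85,230,0,0,0,0.15,-1]]]' && python3 -m crank '[[[24,43,0,0,0,0.05,-1],[48,86,0,0,0,0.1,-1],[72,129,0,0,0,0.14,-1],[96,172,0,0,0,0.14,-1],[120,215,0,0,0,0.14,-1]]]'; python3 - <<'E'
from h import *
from workcell import robot,eyes
print(togo(robot.sense(),(.374,.313,.42),-.296+np.pi/2))
E
```

```text
clock: 5.3
position: [0.4936, -0.0164, 0.4787]
tcp_rot: [-0.239, -3.132, 0.0]
wrist_force: [0.9, 1.2, 0.7]
grip_width: 0.998
gripper_force: 0.0
clock: 5.8
position: [0.4074, 0.2139, 0.4789]
tcp_rot: [-0.456, -3.108, 0.0]
wrist_force: [1.2, 0.3, 0.0]
grip_width: 0.997
gripper_force: 0.0
(array([60.4, 85.3, 59. ]), np.float64(0.005), [[-0.958, 0.287, -0.001], [0.287, 0.958, -0.0], [0.001, -0.0, -1.0]])
```

```bash
python3 -m crank '[[[25,35,24,0,0,0,-1],[50,70,48,0,0,0,-1],[60,85,60,0,0,0,-1],[60,85,60,0,0,0,-1],[60,85,60,0,0,0,-1]]]'; python3 - <<'E'
from h import *
from workcell import robot,eyes
c=eyes.capture('wrist'); cv2.imwrite('pics/w3.png',c['img'][:,:,::-1]); st=robot.sense()
m=mask(c,(20,120,100),(35,255,255)); k=big(m)[0][:,0]
P=ray(c,k,.018)[:,:2].astype(np.float32); r=cv2.minAreaRect(P); print('yellow',r,cv2.boxPoints(r).round(3).tolist())
ms=cv2.morphologyEx(mask(c,(0,0,130),(180,50,255),(200,0,440,480)),cv2.MORPH_OPEN,np.ones((5,5)))
for k in big(ms,2):
  P=ray(c,k[:,0],.006)[:,:2].astype(np.float32); r=cv2.minAreaRect(P); print('steel',r,cv2.boxPoints(r).round(3).tolist(),cv2.boundingRect(k))
print(togo(st,(.374,.313,.42),-.296+np.pi/2),st['position'])
E
```

```text
clock: 6.3
position: [0.3761, 0.3103, 0.4193]
tcp_rot: [-0.457, -3.108, 0.002]
wrist_force: [0.4, -0.9, 0.5]
grip_width: 0.997
gripper_force: 0.0
yellow ((0.35422423481941223, 0.3197668492794037), (0.02805658057332039, 0.08522860705852509), 72.78944396972656) [[0.3089999854564667, 0.3190000057220459], [0.39100000262260437, 0.2939999997615814], [0.39899998903274536, 0.32100000977516174], [0.3179999887943268, 0.34599998593330383]]
steel ((0.44231492280960083, 0.29284799098968506), (0.023780308663845062, 0.0743149146437645), 72.90311431884766) [[0.40299999713897705, 0.2919999957084656], [0.4740000069141388, 0.2709999978542328], [0.48100000619888306, 0.2930000126361847], [0.4099999964237213, 0.3149999976158142]] (305, 233, 26, 75)
(array([ 3.4,  2.3, -0.1]), np.float64(0.003), [[-0.957, 0.289, 0.0], [0.289, 0.957, -0.0], [-0.0, -0.0, -1.0]]) [0.37657514 0.30983283 0.41993912]
```

View pics/w3.png

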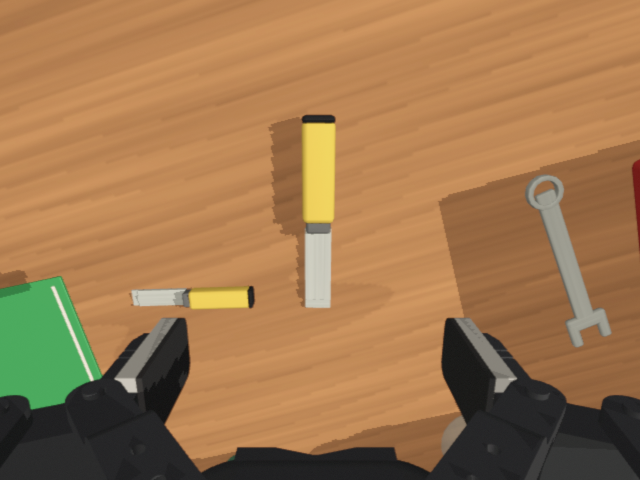

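The wrist view shows the large chisel centred and aligned: its handle is at (318,170) and its edge at (318,305). I'll descend 240 mm and grip it.

```bash
python3 -m crank '[[[5,3,49,0,0,0,-1],[5,3,98,0,0,0,-1],[5,3,147,0,0,0,-1],[5,3,190,0,0,0,-1],[5,3,215,0,0,0,-1]]]' && python3 -m crank '[[[0,0,13,0,0,0,-1],[0,0,26,0,0,0,-1],[0,0,26,0,0,0,-1],[0,0,26,0,0,0,1],[0,0,26,0,0,0,1]]]' 60 && python3 -m crank '[[[0,0,0,0,0,0,1],[0,0,0,0,0,0,1],[0,0,0,0,0,0,1],[0,0,0,0,0,0,1],[0,0,0,0,0,0,1]]]' 60
```

```text
clock: 6.85
position: [0.3722, 0.3134, 0.2026]
tcp_rot: [-0.46, -3.107, 0.003]
wrist_force: [-0.5, 0.2, 0.2]
grip_width: 1.001
gripper_force: 0.0
clock: 7.35
position: [0.3724, 0.3157, 0.18]
tcp_rot: [0.457, 3.107, 0.003]
wrist_force: [0.1, 0.3, 0.2]
grip_width: 0.694
gripper_force: 0.0
clock: 7.85
position: [0.3722, 0.3156, 0.1795]
tcp_rot: [0.457, 3.108, 0.002]
wrist_force: [-1.1, -1.2, 6.4]
grip_width: 0.315
gripper_force: 60.2
```

```bash
python3 -m crank '[[[0,0,-15,0,0,0,1],[0,0,-40,0,0,0,1],[0,0,-70,0,0,0,1],[0,0,-70,0,0,0,1],[0,0,-70,0,0,0,1]]]'; python3 - <<'E'
from h import *
from workcell import robot,eyes
print(togo(robot.sense(),(.4539,-.0163,.25),-.075+np.pi/2))
E
```

```text
clock: 8.35
position: [0.3718, 0.3154, 0.249]
tcp_rot: [0.456, 3.108, 0.002]
wrist_force: [-0.1, -0.4, -2.7]
grip_width: 0.312
gripper_force: 59.6
(array([-173.9, -294.1,   -1.4]), np.float64(-0.217), [[-0.958, 0.287, 0.001], [0.287, 0.958, 0.001], [-0.0, 0.001, -1.0]])
```

```bash
python3 -m crank '[[[-17,-29,0,0,0,-0.03,1],[-39,-66,0,0,0,-0.07,1],[-61,-103,0,0,0,-0.12,1],[-83,-140,0,0,0,-0.17,1],[-105,-177,0,0,0,-0.22,1]]]';python3 - <<'E'
from h import *
from workcell import robot,eyes
print(togo(robot.sense(),(.4539,-.0163,.25),-.075+np.pi/2))
E
```

```text
clock: 8.85
position: [0.4211, 0.1137, 0.2476]
tcp_rot: [-0.109, -3.138, 0.001]
wrist_force: [1.1, 0.5, -2.0]
grip_width: 0.309
gripper_force: 59.6
(array([ -41.8, -127.5,   -2.4]), np.float64(0.006), [[-0.998, 0.069, -0.002], [0.069, 0.998, -0.001], [0.002, -0.001, -1.0]])
```

```bash
python3 -m crank '[[[-14,-42,0,0,0,0,1],[-28,-84,0,0,0,0,1],[-40,-115,0,0,0,0,1],[-42,-128,0,0,0,0,1],[-42,-128,0,0,0,0,1]]]';python3 - <<'E'
from h import *
from workcell import robot,eyes
print(togo(robot.sense(),(.4539,-.0163,.25),-.075+np.pi/2))
c=eyes.capture('wrist'); cv2.imwrite('pics/w4.png',c['img'][:,:,::-1])
E
```

```text
clock: 9.35
position: [0.4538, -0.0173, 0.2476]
tcp_rot: [-0.119, -3.138, 0.002]
wrist_force: [0.5, 1.0, -2.2]
grip_width: 0.311
gripper_force: 59.6
(array([-0. ,  1. , -2.4]), np.float64(-0.001), [[-0.997, 0.076, -0.002], [0.076, 0.997, -0.001], [0.002, -0.001, -1.0]])
```

View pics/w4.png

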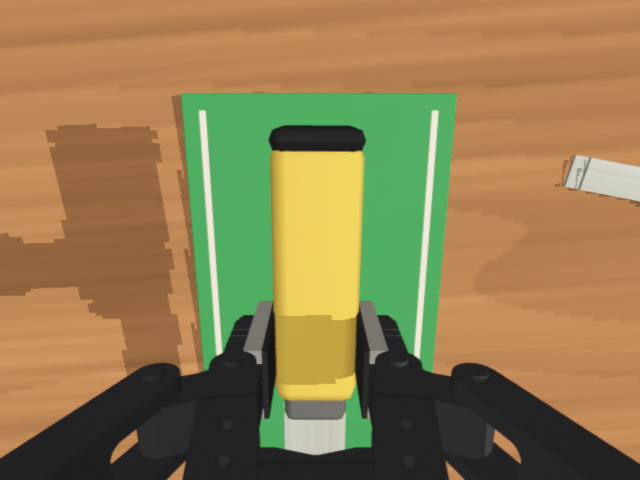

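The wrist view shows the chisel (handle at 317,220) centred along the mat and parallel to its lines. I'll lower it gently.

```bash
python3 -m crank '[[[0,0,20,0,0,0,1],[0,0,40,0,0,0,1],[0,0,52,0,0,0,1],[0,0,58,0,0,0,1],[0,0,60,0,0,0,1]]]'; python3 -m crank '[[[0,0,1,0,0,0,1],[0,0,2,0,0,0,1],[0,0,3,0,0,0,1],[0,0,4,0,0,0,1],[0,0,4,0,0,0,1]]]'
```

```text
clock: 9.9
position: [0.4541, -0.0147, 0.1882]
tcp_rot: [-0.112, -3.139, 0.0]
wrist_force: [-0.4, -0.3, -1.9]
grip_width: 0.312
gripper_force: 59.7
clock: 10.4
position: [0.4543, -0.0151, 0.1847]
tcp_rot: [0.113, 3.139, 0.0]
wrist_force: [0.3, -0.4, -3.6]
grip_width: 0.313
gripper_force: 59.7
```

```bash
python3 -m crank '[[[0,0,1,0,0,0,1],[0,0,1.5,0,0,0,1],[0,0,2,0,0,0,1],[0,0,2,0,0,0,1]]]'
```

```text
clock: 10.8
position: [0.4544, -0.0152, 0.1835]
tcp_rot: [-0.113, -3.139, -0.001]
wrist_force: [-7.0, -0.2, 15.7]
grip_width: 0.312
gripper_force: 61.9
```

The 16 N reading means it's resting on the mat. I'll release it and rise.

```bash
python3 -m crank '[[[0,0,0,0,0,0,0],[0,0,0,0,0,0,-0.5],[0,0,0,0,0,0,-1],[0,0,0,0,0,0,-1],[0,0,0,0,0,0,-1]]]' 20; python3 -m crank '[[[0,0,-25,0,0,0,-1],[0,0,-73,0,0,0,-1],[0,0,-121,0,0,0,-1],[0,0,-169,0,0,0,-1],[0,0,-217,0,0,0,-1]]]'; python3 -m crank '[[[0,0,-40,0,0,0,-1],[0,0,-80,0,0,0,-1],[0,0,-80,0,0,0,-1]]]'; python3 - <<'E'
from h import *
from workcell import robot,eyes
c=eyes.capture('wrist'); cv2.imwrite('pics/w5.png',c['img'][:,:,::-1]); st=robot.sense()
m=mask(c,(20,120,100),(35,255,255),(200,0,480,480)); k=big(m)[0][:,0]
P=ray(c,k,.024)[:,:2].astype(np.float32); r=cv2.minAreaRect(P); print('yellow',r,cv2.boxPoints(r).round(3).tolist())
ms=cv2.morphologyEx(mask(c,(0,0,130),(180,50,255),(290,100,345,440)),cv2.MORPH_OPEN,np.ones((9,9)))
for k in big(ms,2):
  P=ray(c,k[:,0],.010)[:,:2].astype(np.float32); r=cv2.minAreaRect(P); print('steel',r,cv2.boxPoints(r).round(3).tolist(),cv2.boundingRect(k))
print(st['position'],togo(st,(.5795,-.2495,.486),np.pi/2))
E
```

```text
clock: 11.3
position: [0.4543, -0.0151, 0.1827]
tcp_rot: [0.113, 3.14, 0.0]
wrist_force: [0.3, 0.1, -0.1]
grip_width: 1.001
gripper_force: 0.0
clock: 11.8
position: [0.4537, -0.0154, 0.4018]
tcp_rot: [0.113, 3.139, 0.001]
wrist_force: [1.2, 0.8, -0.0]
grip_width: 1.005
gripper_force: 0.0
clock: 12.1
position: [0.4549, -0.0155, 0.4846]
tcp_rot: [0.113, 3.132, 0.004]
wrist_force: [-0.4, 0.2, -0.5]
grip_width: 0.997
gripper_force: 0.0
yellow ((0.43596500158309937, -0.012970490381121635), (0.027429619804024696, 0.08451052755117416), 85.42880249023438) [[0.3930000066757202, -0.023000000044703484], [0.47699999809265137, -0.029999999329447746], [0.4790000021457672, -0.003000000026077032], [0.39500001072883606, 0.004000000189989805]]
steel ((0.5281203389167786, -0.02038443833589554), (0.023901987820863724, 0.07302611321210861), 85.428466796875) [[0.4909999966621399, -0.028999999165534973], [0.5640000104904175, -0.03500000014901161], [0.5649999976158142, -0.010999999940395355], [0.49300000071525574, -0.006000000052154064]] (303, 220, 23, 65)
[ 0.45458211 -0.0153358   0.48179134] (array([-141.4, -224.6,   -4. ]), np.float64(-0.072), [[-0.997, 0.072, 0.004], [0.072, 0.997, 0.002], [-0.004, 0.002, -1.0]])
```

View pics/w5.png

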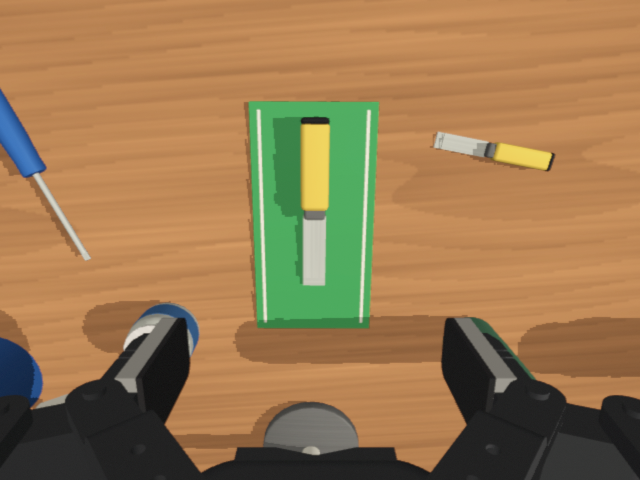

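The chisel lies flat within the mat, from its butt at (315,120) to its edge at (314,285), pointing at the post foot. Measured edge: (0.5645,-0.023). Now back to the knob.

```bash
python3 -m crank '[[[-27,-42,0,0,0,-0.02,-1],[-54,-84,0,0,0,-0.04,-1],[-81,-126,0,0,0,-0.06,-1],[-108,-168,0,0,0,-0.072,-1],[-134,-210,0,0,0,-0.072,-1]]]'; python3 -m crank '[[[-7,-14,0,0,0,0,-1],[-7,-14,0,0,0,0,-1],[-7,-14,0,0,0,0,-1]]]'; python3 - <<'E'
from h import *
from workcell import robot,eyes
c=eyes.capture('wrist'); st=robot.sense(); cv2.imwrite('pics/w6.png',c['img'][:,:,::-1])
m=mask(c,(0,150,60),(8,255,255),(200,100,440,420))|mask(c,(172,150,60),(180,255,255),(200,100,440,420))
k=big(m)[0]; uv=k[:,0].mean(0); print(uv,cv2.boundingRect(k),ray(c,uv,.245)); x,y,w,h=cv2.boundingRect(k)
print(st['position'],togo(st,(.5795,-.2495,.486),np.pi/2))
E
```

```text
clock: 12.65
position: [0.5738, -0.2355, 0.4781]
tcp_rot: [0.003, -3.14, -0.0]
wrist_force: [1.1, 0.0, 0.7]
grip_width: 1.001
gripper_force: 0.0
clock: 12.95
position: [0.5797, -0.2483, 0.4782]
tcp_rot: [-0.001, -3.139, -0.0]
wrist_force: [-0.3, 0.4, -0.7]
grip_width: 1.001
gripper_force: 0.0
[313.3027027  265.52972973] (290, 229, 47, 73) [[ 0.57948883 -0.2495182   0.245     ]]
[ 0.5797373  -0.24758886  0.47879934] (array([ 0.2, -1.9, -7.2]), np.float64(0.0), [[-1.0, -0.0, -0.001], [-0.0, 1.0, 0.001], [0.001, 0.001, -1.0]])
```

View pics/w6.png

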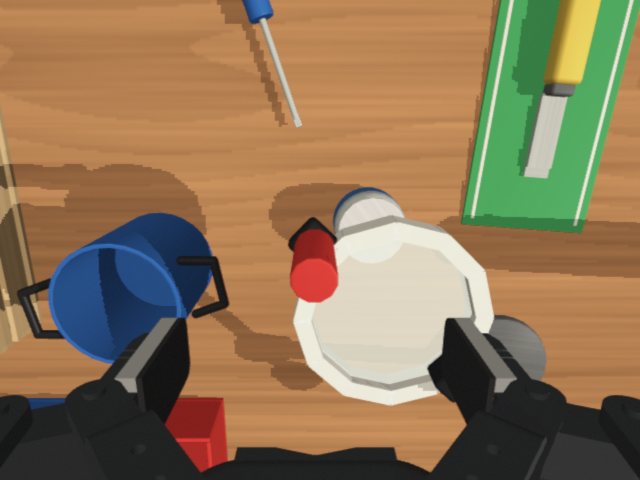

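The knob, near (313,270), is where it was left, within 2 mm. I'll grip it and swing back until the knob is at about (0.494,-0.019).

```bash
python3 -m crank '[[[0,-2,40,0,0,0,-1],[0,-2,80,0,0,0,-1],[0,-2,88,0,0,0,-1],[0,-2,88,0,0,0,-1],[0,-2,88,0,0,0,1]]]' 20; python3 -m crank '[[[0,0,0,0,0,0,1],[0,0,0,0,0,0,1],[0,0,0,0,0,0,1],[0,0,0,0,0,0,1],[0,0,0,0,0,0,1]]]'; python3 -m crank '[[[0,0,0,0,0,0,1],[0,0,0,0,0,0,1]]]'
```

```text
clock: 13.5
position: [0.5802, -0.25, 0.3938]
tcp_rot: [-0.001, 3.139, -0.001]
wrist_force: [0.4, -1.1, -0.3]
grip_width: 0.86
gripper_force: 0.0
clock: 14.0
position: [0.5801, -0.2501, 0.3924]
tcp_rot: [-0.001, 3.14, 0.0]
wrist_force: [0.8, 1.9, 6.1]
grip_width: 0.271
gripper_force: 21.8
clock: 14.2
position: [0.5801, -0.2501, 0.3924]
tcp_rot: [-0.001, 3.14, -0.0]
wrist_force: [0.8, 2.2, 5.7]
grip_width: 0.274
gripper_force: 21.8
```

```bash
python3 -m crank '[[[18,21,0,0,0,0,1],[35,44,0,0,0,0,1],[50,68,0,0,0,0,1],[63,93,0,0,0,0,1],[73,120,0,0,0,0,1]]]'; python3 -m crank '[[[7,28,0,0,0,0,1],[12,56,0,0,0,0,1],[14,84,0,0,0,0,1],[13,110,0,0,0,0,1],[13,110,0,0,0,0,1]]]'; python3 -m crank '[[[0,0,0,0,0,0,1],[0,0,0,0,0,0,1],[0,0,0,0,0,0,1]]]'
```

```text
clock: 14.7
position: [0.5054, -0.1313, 0.3918]
tcp_rot: [-0.005, -3.141, 0.002]
wrist_force: [0.1, -1.8, 3.3]
grip_width: 0.274
gripper_force: 22.8
clock: 15.2
position: [0.4935, -0.0169, 0.3917]
tcp_rot: [0.007, -3.14, -0.002]
wrist_force: [-6.0, 0.2, 5.0]
grip_width: 0.278
gripper_force: 23.1
clock: 15.5
position: [0.4933, -0.02, 0.3917]
tcp_rot: [0.002, -3.14, -0.001]
wrist_force: [-5.6, 3.1, 5.1]
grip_width: 0.27
gripper_force: 23.1
```

Next I'll release, rise and back away, then check.

```bash
python3 -m crank '[[[0,0,0,0,0,0,0],[0,0,0,0,0,0,-1],[0,0,0,0,0,0,-1],[0,0,0,0,0,0,-1],[0,0,0,0,0,0,-1]]]'; python3 -m crank '[[[0,0,-30,0,0,0,-1],[0,0,-70,0,0,0,-1],[0,0,-110,0,0,0,-1],[10,40,-110,0,0,0,-1],[20,85,-110,0,0,0,-1]]]';python3 -m crank '[[[20,45,0,0,0,0,-1],[40,90,0,0,0,0,-1],[60,135,0,0,0,0,-1],[80,180,0,0,0,0,-1],[100,220,0,0,0,0,-1]]]'; python3 -m crank '[[[0,0,0,0,0,0,-1],[0,0,0,0,0,0,-1],[0,0,0,0,0,0,-1]]]'; python3 - <<'E'
from h import *
from workcell import robot,eyes
t=eyes.capture('top');s=eyes.capture('scene')
for n,c,b in(('t',t,(290,180,365,250)),('s',s,(285,180,375,260))):
    m=mask(c,(0,0,150),(180,70,255),b); k=big(m)[0]; e=cv2.fitEllipse(cv2.convexHull(k)); print('ring'+n,e,ray(c,e[0],.187).round(3))
    m=mask(c,(0,150,80),(8,255,255),(300,150,390,270))|mask(c,(172,150,80),(180,255,255),(300,150,390,270))
    k=big(m)[0]; print('knob',ray(c,k[:,0].mean(0),.23).round(3))
a=t['img'][120:330,170:480];cv2.imwrite('pics/end.png',cv2.resize(a,None,fx=2.5,fy=2.5)[:,:,::-1])
E
```

```text
clock: 16.0
position: [0.4938, -0.0203, 0.3917]
tcp_rot: [0.0, -3.142, -0.0]
wrist_force: [0.4, -0.5, -0.8]
grip_width: 1.002
gripper_force: 0.0
clock: 16.5
position: [0.4738, 0.0642, 0.5031]
tcp_rot: [0.006, 3.139, 0.002]
wrist_force: [1.0, 0.5, -0.0]
grip_width: 1.001
gripper_force: 0.0
clock: 17.0
position: [0.3724, 0.2867, 0.5018]
tcp_rot: [-0.001, 3.141, 0.001]
wrist_force: [-0.2, 0.4, -0.3]
grip_width: 1.002
gripper_force: 0.0
clock: 17.3
position: [0.3745, 0.2837, 0.5018]
tcp_rot: [0.002, 3.141, -0.0]
wrist_force: [-0.7, -0.6, 0.2]
grip_width: 1.0
gripper_force: 0.0
ringt ((320.03521728515625, 225.51475524902344), (54.44965744018555, 69.47718048095703), 6.6333770751953125) [[ 0.546 -0.022  0.187]]
knob [[ 0.493 -0.019  0.23 ]]
rings ((324.1913757324219, 212.96090698242188), (49.02772903442383, 59.61880874633789), 91.15328979492188) [[ 0.564 -0.026  0.187]]
knob [[ 0.493 -0.019  0.23 ]]
```

View pics/end.png

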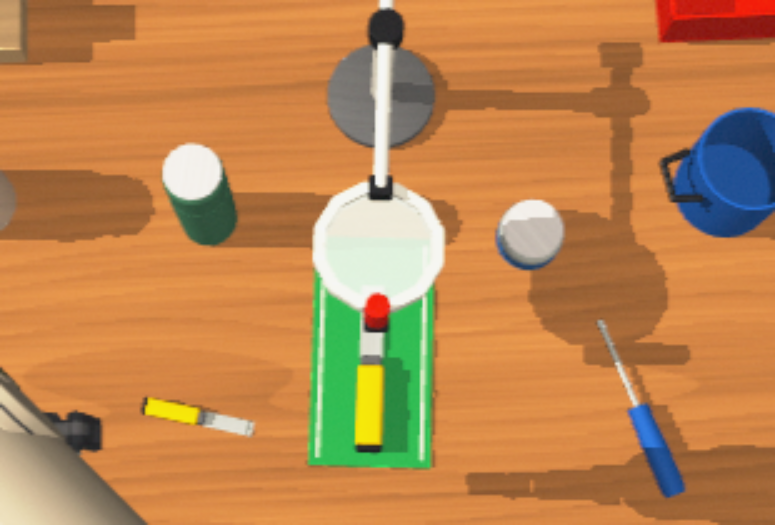

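The final crop shows the ring at (379,245) over the mat and the chisel still in place. The lens works out at (0.563,-0.025), about 3 mm from the edge measured at (0.5645,-0.023). The bystanders look undisturbed, so I'm handing in.

```bash
python3 -c "
from workcell import robot
print(robot.finish_job())"
```

```text
the job is handed in; nothing more can be done
None
```

The job is handed in, with no verdict returned: the chisel lies flat on the mat with its edge towards the lamp post, the lens is about 3 mm off the edge by my measurement, and the bystanders looked undisturbed.

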